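Index the alternator bracket a quarter turn

ROBOT

A 6-joint arm with a two-finger parallel gripper is mounted at the origin on the work surface. World frame = base frame: x ahead of the robot, y to its left, z up, the work surface at z = 0. Lengths are in m, angles in degrees, forces in N, time in s.
With the tool pointing down it reaches from about 0.4 to 0.825 m from the base axis. Payload 7 kg.
Tool frame: the origin (TCP) lies at the very end of the fingers, on their centre line; the grasp point (between the pads) lies r.grip_depth behind it (r.grip_depth is the distance from the TCP to the grasp point, in m); z points along the fingers, y is the direction in which the jaws open and shut (so a half turn about z gives the same grasp; the last joint's range is limited). The gripper opens to 88 mm and grips with 3 to 60 N. Pads are 19 mm wide; open, the fingers measure 130 mm over their backs; the gripper's body (78 mm by 193 mm) begins 47 mm behind the grasp point.
Start: joints at [81.423, 20.546, 0.682, 0, -70.136, -16.507], TCP at [0.286, 0.611, 0.227] pointing down, gripper open.
Joint ranges: [-176.03, 176.03], [-82.01, 121.73], [-58.28, 71.71], [-173.87, 95.51], [-174.79, -0.11], [-173.66, 173.66]. Speed limits (degrees/s): [136.94, 136.94, 172.46, 180, 180, 180].

INTERFACE

Orientations are given as [roll, pitch, yaw] about the fixed x, y, z axes, in that order (R = Rz(yaw) Ry(pitch) Rx(roll)).
In Python, from plant import r gives the robot as it stands. The module is installed in compiled form; this text tells all that it offers.
- The arm moves only by the tool step_arm, never from a script. Its argument "increments" is a list of rows, each a list of 3 entries, a list of its own where there are three numbers: the shift along the tool's x, y, z in m, then the turn, a rotation vector about the tool's x, y, z in rad, then the closure, from 0 (fully open) to 1 (shut). In form: [[[x, y, z], [wx, wy, wz], grip], ...]. A call has 1 to 10 rows; each row is the pose to reach, as a shift and turn from the pose commanded when the call began, along the tool's axes at that moment; what a row does not reach only later rows make up. A row lasts 1/10 s, in which the tool goes at most 50 mm and 8.59 degrees, less where a joint would pass 70% of its speed; a pose out of reach is approached as far as the arm can. A call with a gripper value outside its range is refused whole. The fingers move at their own pace and stop on an object; "force" is the grip in N (left out, the last holds). Time passes only in rows, so rows that repeat a pose let the fingers close. It gives the time, the measured TCP pose, the force and the opening at its end, in the units of the state.
- r.get_state(): the state, without advancing time (a new reading comes with each control period).
- r.capture(name): name is "scene" or "top" or "wrist"; returns a dict with "color" (420x560x3 uint8, red, green, blue), "intrinsics" (3x3 intrinsics, pixels), "rvec" (rotation vector, rad) and "tvec" (3), from world to camera coordinates, as OpenCV has them; the wrist camera has in their place "T_tool_cam" (4x4, takes a point from camera to tool coordinates, whose origin is the TCP and whose axes are the flange's). Camera axes: x right, y down, z forward; pixel columns grow to the right and rows downward; lengths in m; the calibration is good to about 2 mm. A picture is of the moment at which its call begins: read the wrist's pose just before it. There is no depth.
- r.close_job(): hands the job in, once; it reports no verdict.
The state is a dict: "time_s": time; "joints": joint angles; "qd": joint speeds; "joint_torque": joint torques, N m; "tcp_pos": TCP position; "eef_rot": TCP orientation; "contact_force": force on the tool from outside, world axes, zero at the start; "moment": the same for the moment, N m; "gripper_width": finger opening in m.
Only numpy, scipy, OpenCV 4.12 (cv2) and the standard library are available. Lean on these libraries where they do the work, as an engineer would, in place of code of your own. Each camera call takes 0.05 s, during which the arm holds its last target.

TASK

The alternator bracket bolted on the green indexing stand has to be turned to its next working position. Pull the stand's index plunger out by its knob until it clicks and stays out, swing the plate round until the bracket's thick pivot lug points at the plunger, then push the knob fully home so that the plunger locks the plate there. Leave the other things on the bench where they are.

Things in the scene. Friction and masses are not known exactly. Their poses are not given: they have to be found in the camera images.
- stand: Fixed green cast-iron indexing stand, bolted to the bench. Origin on the bench under the spindle axis; z up; its -y axis points from the spindle to the index plunger. Foot 200 x 200 mm, 14 mm high, with a tongue out to 145 mm under the plunger housing. It carries a round steel index plate, 190 mm across, 36 to 54 mm above the bench, which turns about the spindle.
- housing (a point): Top centre of the plunger housing, a green block on the stand, 36 mm wide (50 mm up to 41 mm height), 66 mm high, from 100 to 140 mm from the spindle axis along the stand's -y axis; this point is 120 mm from the axis. A small set screw stands 4 mm above it.
- plunger (a joint): The index plunger, a 12 mm rod sliding level along the stand's -y. 0 m = fully home, tip 12 mm deep in a plate notch, plate locked; 0.022 m = fully out (stop), tip 10 mm clear of the plate. A ball detent drives it to the nearer end of its travel and holds it there with 4 N; passing the middle (0.011) takes about 8 N. With no notch opposite it stops on the plate's rim at about 0.012.
- knob (a point): Centre of the outer end face of the plunger's round black knob, on the plunger's axis, 45 mm above the bench. Knob 40 mm across, 22 mm thick along the axis. Between knob and housing lies bare 12 mm rod: 36 mm of it when home, 58 mm when out. This point is 198 mm from the spindle axis along the stand's -y when home, 220 mm when out.
- turntable (a joint): Turn of the index plate and bracket about the spindle, rad, anticlockwise seen from above. 0 = the start, locked, the thick lug along the stand's -x; 1.571 = the lug at the plunger (stand's -y). Turns either way without end, light friction (about 3 N at the lug), stays where left. Four 14 mm rim notches, 90 degrees apart; chamfers and round tip draw the plate in from up to 5 degrees off.
- lug (a point): Centre of the top end of the bracket's thick pivot lug, 90 mm above the bench, 82 mm from the spindle axis. The lug is an upright round boss, 26 mm across, 58 to 90 mm above the bench, joined to the bracket by a web 18 mm wide. Opposite it is a different ear: a flat slotted adjuster tab, 48 mm wide, 10 mm thick, reaching 90 mm from the axis.
- bracket (a point): Centre of the top of the alternator bracket, on the spindle axis, 90 mm above the bench. The bracket is a round aluminium casting 126 mm across, 54 to 90 mm above the bench, bolted to the plate and turning with it; the nut and stud on top rise to 106 mm.
- pulley: Bystander: dark steel V-belt pulley, 62 mm across, 28 mm high; origin at the centre of its underside.
- bearing: Bystander: ball bearing lying flat, 47 mm across, 14 mm high; origin at the centre of its underside.
- spanner: Bystander: steel spanner lying flat, 180 mm long along its x axis, 8 mm high; origin at the middle of its underside.
- hammer: Bystander: hammer with a wooden handle, lying, 280 mm long along its x axis (head at +x), 26 mm high; origin under its middle.
- screwdriver: Bystander: black-handled screwdriver, lying, 200 mm long along its x axis, 26 mm high; origin under its middle.
- solenoid: Bystander: starter solenoid standing upright, dark cylinder 52 mm across, 84 mm high with its studs; origin at the centre of its underside.
- tin: Bystander: open aluminium tin, 74 mm across, 75 mm high; origin at the centre of its underside.

How it is judged:
By the outcome, as a careful person would: the job done as asked, in the order asked, and still so for the second after the job is handed in, with the robot touching nothing.
It also fails if it takes over 59 s, if anything falls off the work surface, if the arm or the gripper's body presses on something with over 40 N, if the wrist force passes 120 N, or if a joint passes its speed limit or range.

## Working session

There is one attempt and no reset: what is moved stays moved. The work goes in short steps, Python scripts to look and compute and a tool call to move; the robot and the scene stay as the last step left them, time stands still between calls to the robot, and variables do not carry over. Pictures are saved under pics/ and viewed, and the job is handed in when it is done.

Besides the shell and the picture viewer there is one more tool, called after ">>>" in YAML: its name, and indented under it one key for each argument. step_arm: Moves the arm, as the interface text tells. Its arguments: {"type":"object","properties":{"increments":{"type":"array","items":{"type":"array"}},"force":{"type":"number"}},"required":["increments"]}

```bash
mkdir -p pics; python3 - <<'E'
from plant import r
import cv2,pickle
s=r.get_state();print(s, r.grip_depth)
d={}
for n in ["scene","top","wrist"]:
    c=r.capture(n);d[n]=c
    cv2.imwrite(f"pics/{n}0.png",c["color"][:,:,::-1])
    print(n,{k:v for k,v in c.items() if k!="color"})
pickle.dump(d,open("d0.pkl","wb"))
E
```

```text
{'time_s': 0.0, 'joints': array([ 8.14238984e+01,  2.05914560e+01,  6.34961309e-01, -2.14471534e-02,
       -7.01375793e+01, -1.65090829e+01]), 'qd': array([ 0.00649643, -0.04154223,  0.01333893, -0.06269015,  0.02235239,
        0.0683317 ]), 'joint_torque': array([-1.51809985e-03, -5.82716274e+01,  2.93045425e+01,  6.99707955e+00,
        6.85101666e-03, -1.68971201e-04]), 'tcp_pos': array([0.28596167, 0.61088763, 0.22562732]), 'eef_rot': array([ 1.79904074e+02, -7.40487619e-03, -2.50924818e+01]), 'contact_force': array([-0.49960293, -0.68457873, -0.54087803]), 'moment': array([-0.06303469, -0.02648777,  0.01683736]), 'gripper_width': 0.08788635899081967} 0.0188
scene {'intrinsics': array([[431.64352316,   0.        , 276.51996082],
       [  0.        , 431.64352316, 210.54440042],
       [  0.        ,   0.        ,   1.        ]]), 'rvec': array([ 1.26184795,  2.52273686, -0.72114875]), 'tvec': array([ 0.34227682, -0.3438521 ,  1.40122353])}
top {'intrinsics': array([[395.6029398 ,   0.        , 279.58154706],
       [  0.        , 395.6029398 , 209.90966168],
       [  0.        ,   0.        ,   1.        ]]), 'rvec': array([ 2.18872561, -2.12486029,  0.20078645]), 'tvec': array([-0.0303373 ,  0.58717217,  1.00083553])}
wrist {'intrinsics': array([[306.54208337,   0.        , 278.13754452],
       [  0.        , 306.54208337, 212.81505068],
       [  0.        ,   0.        ,   1.        ]]), 'T_tool_cam': array([[ 2.68314063e-04, -9.55124881e-01, -2.96203293e-01,
         7.96380715e-02],
       [ 9.99999958e-01,  2.88599893e-04, -2.47630152e-05,
         1.89926683e-04],
       [ 1.09136011e-04, -2.96203274e-01,  9.55124918e-01,
        -1.57943304e-01],
       [ 0.00000000e+00,  0.00000000e+00,  0.00000000e+00,
         1.00000000e+00]])}
```

View pics/scene0.png

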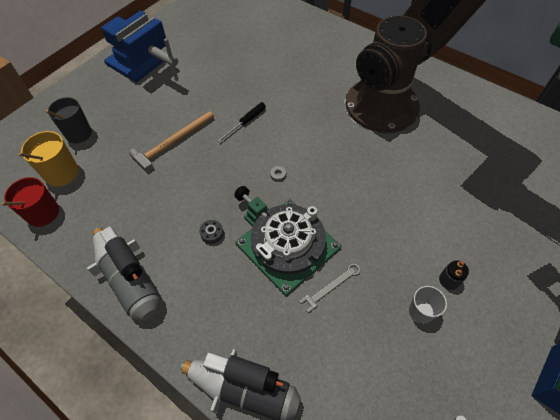

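View pics/top0.png

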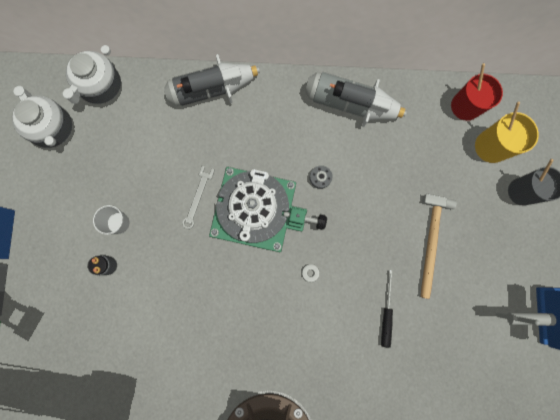

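View pics/wrist0.png

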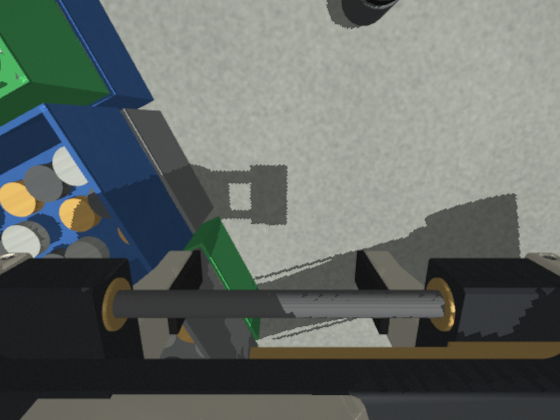

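The top view shows the stand at about (252,204), knob at (320,221), pulley (320,177), bearing (310,272). The lug is at (245,236) and the slotted tab at (260,175). I'll enlarge the crop to measure.

```bash
cat > h.py <<'E'
import numpy as np,cv2,pickle
def ray(c,uv,z):
    R=cv2.Rodrigues(c["rvec"])[0];t=c["tvec"];K=c["intrinsics"]
    d=R.T@np.linalg.inv(K)@np.array([uv[0],uv[1],1.]);o=-R.T@t
    return o+d*(z-o[2])/d[2]
def proj(c,P):
    return cv2.projectPoints(np.atleast_2d(np.array(P,float)),c["rvec"],c["tvec"],c["intrinsics"],None)[0][:,0]
E
python3 - <<'E'
from h import *
d=pickle.load(open("d0.pkl","rb"))
c=d["top"]["color"][150:270,190:350,::-1]
cv2.imwrite("pics/topc.png",cv2.resize(c,None,fx=5,fy=5,interpolation=cv2.INTER_CUBIC))
c=d["scene"]["color"][165:300,190:350,::-1]
cv2.imwrite("pics/scc.png",cv2.resize(c,None,fx=4.4,fy=4.4,interpolation=cv2.INTER_CUBIC))
E
```

```text
(no output)
```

View pics/topc.png

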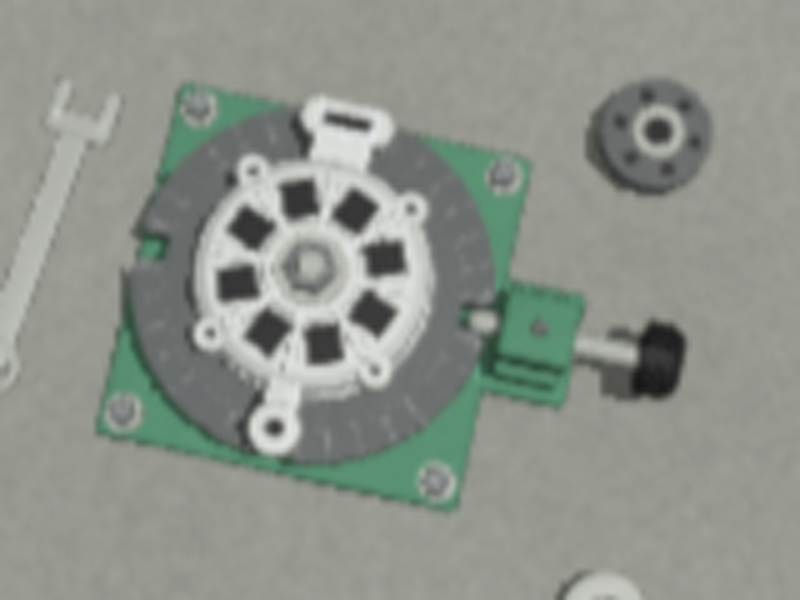

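View pics/scc.png

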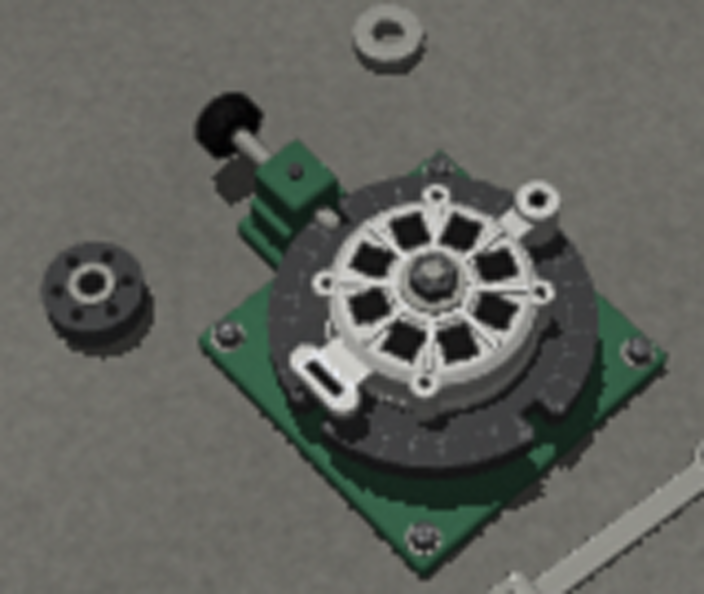

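```bash
python3 - <<'E'
from h import *
from scipy.optimize import least_squares
d=pickle.load(open("d0.pkl","rb"))
pts=np.array([[.1,.1,.014],[.1,-.1,.014],[-.1,-.1,.014],[-.1,.1,.014],[0,-.12,.07],[-.082,0,.09]])
top=np.array([[183,85],[531,157],[458,510],[98,433],[540,327],[275,430]],float)
sc=np.array([[424,575],[202,340],[440,152],[665,355],[296,170],[539,199]],float)
top=[190,150]+(top+.5)/5-.5; sc=[190,165]+(sc+.5)/4.4-.5
def W(p,P=pts):
    c,s=np.cos(p[2]),np.sin(p[2])
    return np.c_[p[0]+c*P[:,0]-s*P[:,1],p[1]+s*P[:,0]+c*P[:,1],P[:,2]]
for w in ((1,0),(0,1),(1,1)):
    f=lambda p:np.r_[w[0]*(proj(d["top"],W(p))-top).ravel(),w[1]*(proj(d["scene"],W(p))-sc).ravel()]
    o=least_squares(f,[.55,0.05,-.2]);print(o.x,np.degrees(o.x[2]),np.abs(o.fun).max().round(2));print(o.fun.reshape(2,-1,2).round(1).tolist())
p=o.x
print(W(p,np.array([[0,-.198,.045],[0,-.12,.066],[-.082,0,.09],[0,-.082,.09]])).round(4))
print("knob px",proj(d["top"],W(p,np.array([[0,-.198,.045]]))),proj(d["scene"],W(p,np.array([[0,-.198,.045]]))))
for n,uv in (("pulley",(190+652/5,150+130/5)),("bearing",(310.5,272))): print(n,ray(d["top"],uv,.02))
E
```

```text
[ 0.59440712  0.05833301 -0.1818163 ] -10.417306895312981 0.79
[[[-0.7, -0.8], [0.6, 0.1], [0.2, 0.7], [-0.8, 0.4], [0.3, -0.2], [0.4, -0.2]], [[0.0, -0.0], [-0.0, -0.0], [-0.0, -0.0], [0.0, -0.0], [-0.0, 0.0], [-0.0, -0.0]]]
[ 0.59530202  0.05858203 -0.18520095] -10.611232775118426 1.66
[[[-0.0, -0.0], [0.0, -0.0], [-0.0, 0.0], [-0.0, -0.0], [0.0, -0.0], [0.0, -0.0]], [[0.1, -0.0], [-1.5, -0.2], [0.1, -1.0], [1.7, 0.2], [-0.2, 0.3], [-0.2, 0.3]]]
[ 0.59482741  0.05842831 -0.18350631] -10.514137148357547 1.7
[[[-0.7, -1.0], [0.6, -0.0], [0.1, 0.6], [-0.8, 0.2], [0.2, -0.3], [0.3, -0.4]], [[0.2, -0.2], [-1.4, -0.3], [0.0, -1.1], [1.7, -0.0], [-0.2, 0.2], [-0.1, 0.1]]]
[[ 0.5587 -0.1362  0.045 ]
 [ 0.5729 -0.0596  0.066 ]
 [ 0.5142  0.0734  0.09  ]
 [ 0.5799 -0.0222  0.09  ]]
knob px [[325.87987615 222.29852146]] [[238.46441854 190.73678772]]
pulley [ 0.68985705 -0.1236732   0.02      ]
bearing [ 0.42779957 -0.10023976  0.02      ]
```

```bash
cat >> h.py <<'E'
from scipy.spatial.transform import Rotation as Ro
S=np.array([.5948,.0584]);Y=-10.5
def stand(x,y):
    c,s=np.cos(np.radians(Y)),np.sin(np.radians(Y));return S+[c*x-s*y,s*x+c*y]
def delta(pos,yaw,s):
    R=Ro.from_euler('xyz',s["eef_rot"],degrees=True);T=Ro.from_euler('xyz',[180,0,yaw],degrees=True)
    return (R.inv().apply(np.array(pos)-s["tcp_pos"])).round(4),(R.inv()*T).as_rotvec().round(4)
def show(s): print({k:np.round(s[k],4).tolist() for k in("time_s","joints","tcp_pos","eef_rot","contact_force","gripper_width")})
E
python3 - <<'E'
from h import *
from plant import r
s=r.get_state();show(s)
k=stand(0,-.187);print(k,delta([*k,.2],-100.5,s))
E
```

```text
{'time_s': 0.15, 'joints': [81.4224, 20.5812, 0.6467, -0.0127, -70.1335, -16.5069], 'tcp_pos': [0.2861, 0.611, 0.2259], 'eef_rot': [179.9314, -0.0079, -25.0888], 'contact_force': [0.2848, -1.1482, -0.1708], 'gripper_width': 0.0875}
[ 0.56072196 -0.12546867] (array([0.561 , 0.5505, 0.0266]), array([ 9.0000e-04, -9.0000e-04,  1.3162e+00]))
```

>>> step_arm:
  increments:
    - [[0.28,0.275,0.01],[0,0,0.65],0]
    - [[0.28,0.275,0.01],[0,0,0.65],0]
    - [[0.28,0.275,0.01],[0,0,0.65],0]
    - [[0.28,0.275,0.01],[0,0,0.65],0]
    - [[0.28,0.275,0.01],[0,0,0.65],0]
    - [[0.561,0.55,0.026],[0.001,-0.001,1.316],0]
    - [[0.561,0.55,0.026],[0.001,-0.001,1.316],0]
    - [[0.561,0.55,0.026],[0.001,-0.001,1.316],0]
    - [[0.561,0.55,0.026],[0.001,-0.001,1.316],0]
    - [[0.561,0.55,0.026],[0.001,-0.001,1.316],0]

```text
time_s: 1.15
tcp_pos: [0.4611, 0.1412, 0.2112]
eef_rot: [-180.0, 0.1, -100.8]
contact_force: [0.9, 0.8, 0.7]
gripper_width: 0.0871
```

```bash
python3 - <<'E'
from h import *
from plant import r
s=r.get_state();show(s)
k=stand(0,-.187);print(k,delta([*k,.15],-100.5,s))
E
```

```text
{'time_s': 1.15, 'joints': [40.4261, 2.7463, -24.2366, -0.0481, -62.9205, -51.1854], 'tcp_pos': [0.4611, 0.1412, 0.2112], 'eef_rot': [-179.9728, 0.1022, -100.7811], 'contact_force': [0.9, 0.8407, 0.7018], 'gripper_width': 0.0871}
[ 0.56072196 -0.12546867] (array([ 0.2434, -0.1478,  0.0608]), array([-0.0005,  0.0018, -0.0049]))
```

>>> step_arm:
  increments:
    - [[0.243,-0.148,0.061],[0,0.002,-0.005],0]
    - [[0.243,-0.148,0.061],[0,0.002,-0.005],0]
    - [[0.243,-0.148,0.061],[0,0.002,-0.005],0]
    - [[0.243,-0.148,0.061],[0,0.002,-0.005],0]
    - [[0.243,-0.148,0.061],[0,0.002,-0.005],0]
    - [[0.243,-0.148,0.061],[0,0.002,-0.005],0]
    - [[0.243,-0.148,0.061],[0,0.002,-0.005],0]
    - [[0.243,-0.148,0.061],[0,0.002,-0.005],0]
    - [[0.243,-0.148,0.061],[0,0.002,-0.005],0]

```text
time_s: 2.05
tcp_pos: [0.562, -0.1222, 0.1498]
eef_rot: [-180.0, -0.0, -100.2]
contact_force: [0.2, 0.5, 1.0]
gripper_width: 0.0875
```

```bash
python3 - <<'E'
from h import *
from plant import r
s=r.get_state();show(s)
c=r.capture("wrist");cv2.imwrite("pics/w1.png",c["color"][:,:,::-1])
k=stand(0,-.187);print(k,delta([*k,.026],-100.5,s))
# predicted wrist px
R=Ro.from_euler('xyz',s["eef_rot"],degrees=True)
for p in ([*stand(0,-.198),.045],[*stand(0,-.176),.045],[*stand(0,-.12),.070],[*stand(0.02,-.187),.045],[*stand(-0.02,-.187),.045]):
    q=R.inv().apply(np.array(p)-s["tcp_pos"]);T=np.linalg.inv(c["T_tool_cam"]);q=T[:3,:3]@q+T[:3,3];q=c["intrinsics"]@q;print((q[:2]/q[2]).round(1))
E
```

```text
{'time_s': 2.05, 'joints': [7.2371, 14.7823, -18.2567, 0.0411, -56.9692, -17.4482], 'tcp_pos': [0.562, -0.1222, 0.1498], 'eef_rot': [-179.9975, -0.0354, -100.1887], 'contact_force': [0.1576, 0.4913, 1.0397], 'gripper_width': 0.0875}
[ 0.56072196 -0.12546867] (array([0.0034, 0.0007, 0.1238]), array([-0.    , -0.0006,  0.0054]))
[278.1 196. ]
[278.  219.7]
[277.6 289.1]
[255.6 207.9]
[300.4 208.1]
```

View pics/w1.png

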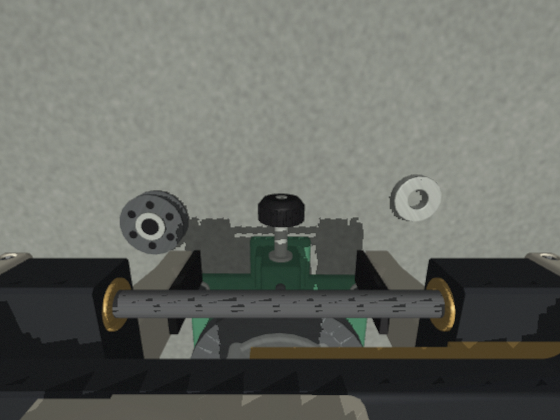

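The wrist view shows the knob centred at about (281,209) and the set screw at (281,287). I predicted x=278, so the knob is about 2 mm to tool +y. I'll correct for that and descend.

>>> step_arm:
  increments:
    - [[0.0035,0.002,0.04],[0,0,0.005],0]
    - [[0.0035,0.002,0.07],[0,0,0.005],0]
    - [[0.0035,0.002,0.1],[0,0,0.005],0]
    - [[0.0035,0.002,0.124],[0,0,0.005],0]
    - [[0.0035,0.002,0.124],[0,0,0.005],0]
    - [[0.0035,0.002,0.124],[0,0,0.005],0]

```text
time_s: 2.7
tcp_pos: [0.5601, -0.125, 0.0266]
eef_rot: [-180.0, -0.1, -100.4]
contact_force: [1.4, 0.7, 0.5]
gripper_width: 0.0875
```

>>> step_arm:
  force: 30
  increments:
    - [[0,0,0],[0,0,0],1]
    - [[0,0,0],[0,0,0],1]
    - [[0,0,0],[0,0,0],1]
    - [[0,0,0],[0,0,0],1]
    - [[0,0,0],[0,0,0],1]
    - [[0,0,0],[0,0,0],1]
    - [[0,0,0],[0,0,0],1]
    - [[0,0,0],[0,0,0],1]

```text
time_s: 3.5
tcp_pos: [0.559, -0.1259, 0.0257]
eef_rot: [179.9, -0.0, -100.5]
contact_force: [-2.6, 1.1, 3.9]
gripper_width: 0.0394
```

```bash
python3 - <<'E'
from h import *
from plant import r
s=r.get_state();show(s)
for n in("wrist","top"):
    c=r.capture(n);cv2.imwrite(f"pics/{n}2.png",c["color"][:,:,::-1])
E
```

```text
{'time_s': 3.5, 'joints': [6.8862, 22.9958, -25.8288, 0.0447, -41.2435, -17.4284], 'tcp_pos': [0.559, -0.1259, 0.0257], 'eef_rot': [179.9439, -0.0485, -100.5086], 'contact_force': [-2.571, 1.1026, 3.9273], 'gripper_width': 0.0394}
```

View pics/wrist2.png

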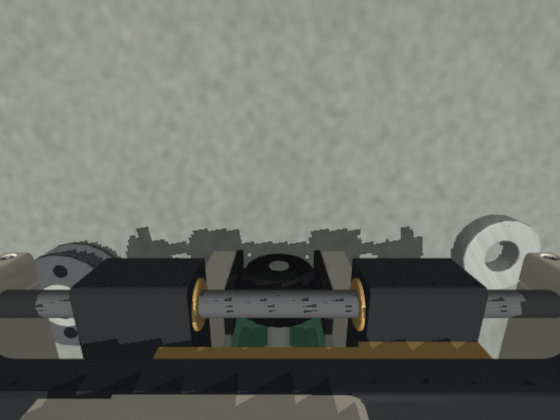

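The knob is held between the pads with 39.4 mm between them. Now I pull along tool +x.

>>> step_arm:
  increments:
    - [[0.003,0,0],[0,0,0],1]
    - [[0.006,0,0],[0,0,0],1]
    - [[0.009,0,0],[0,0,0],1]
    - [[0.012,0,0],[0,0,0],1]
    - [[0.015,0,0],[0,0,0],1]
    - [[0.018,0,0],[0,0,0],1]
    - [[0.021,0,0],[0,0,0],1]
    - [[0.023,0,0],[0,0,0],1]
    - [[0.023,0,0],[0,0,0],1]

```text
time_s: 4.5
tcp_pos: [0.5549, -0.1476, 0.0256]
eef_rot: [180.0, 0.0, -100.5]
contact_force: [-5.1, 8.6, 5.9]
gripper_width: 0.0394
```

```bash
python3 - <<'E'
from h import *
from plant import r
s=r.get_state();show(s)
for n in("top","wrist"):
    c=r.capture(n);cv2.imwrite(f"pics/{n}3.png",c["color"][:,:,::-1])
    if n=="top": cv2.imwrite("pics/top3c.png",cv2.resize(c["color"][150:270,190:350,::-1],None,fx=5,fy=5,interpolation=cv2.INTER_CUBIC))
E
```

```text
{'time_s': 4.5, 'joints': [4.5863, 23.0833, -25.6408, -0.063, -41.3113, -15.0646], 'tcp_pos': [0.5549, -0.1476, 0.0256], 'eef_rot': [179.9551, 0.0309, -100.5257], 'contact_force': [-5.1169, 8.6278, 5.8803], 'gripper_width': 0.0394}
```

View pics/top3c.png

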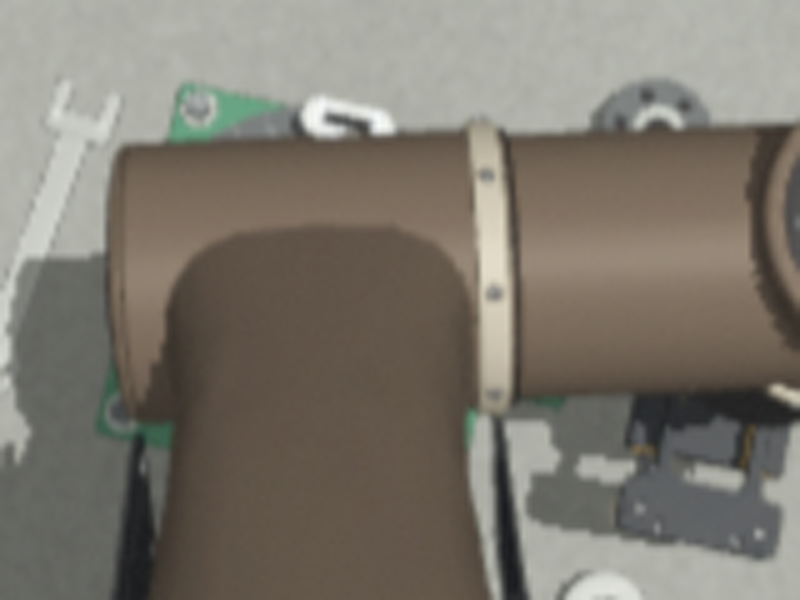

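View pics/wrist3.png

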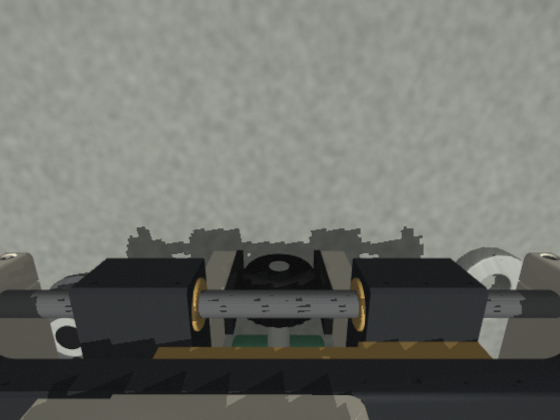

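The tool moved 22.1 mm with no slip, and the pull has built up to 8.6 N against the stop. I'll release, go up and look.

>>> step_arm:
  increments:
    - [[-0.001,0,0],[0,0,0],0]
    - [[-0.001,0,0],[0,0,0],0]
    - [[-0.001,0,0],[0,0,0],0]
    - [[-0.001,0,0],[0,0,0],0]
    - [[-0.001,0,0],[0,0,0],0]
    - [[-0.001,0,-0.04],[0,0,0],0]
    - [[-0.001,0,-0.08],[0,0,0],0]
    - [[-0.001,0,-0.12],[0,0,0],0]
    - [[-0.001,0,-0.125],[0,0,0],0]

```text
time_s: 5.5
tcp_pos: [0.5588, -0.1478, 0.1563]
eef_rot: [-179.5, 0.0, -100.4]
contact_force: [0.8, -0.2, 0.1]
gripper_width: 0.0875
```

```bash
cat >> h.py <<'E'
def wproj(c,s,P):
    R=Ro.from_euler('xyz',s["eef_rot"],degrees=True);T=np.linalg.inv(c["T_tool_cam"])
    q=(c["intrinsics"]@(T[:3,:3]@R.inv().apply(np.atleast_2d(P)-s["tcp_pos"]).T+T[:3,3:]));return (q[:2]/q[2]).T.round(1)
E
python3 - <<'E'
from h import *
from plant import r
s=r.get_state();show(s)
c=r.capture("wrist");cv2.imwrite("pics/w4.png",c["color"][:,:,::-1])
print(wproj(c,s,[[*stand(0,-.198),.045],[*stand(0,-.220),.045],[*stand(0,-.12),.07]]))
l=stand(-.082,0);print(l,delta([*l,.15],169.5,s))
E
```

```text
{'time_s': 5.5, 'joints': [4.6528, 14.3814, -17.9007, 0.1499, -57.2159, -15.1728], 'tcp_pos': [0.5588, -0.1478, 0.1563], 'eef_rot': [-179.4824, 0.009, -100.4394], 'contact_force': [0.7548, -0.2011, 0.0863], 'gripper_width': 0.0875}
[[280.6 221.2]
 [280.7 198.2]
 [280.3 309.8]]
[0.5141731  0.07334331] (array([-0.2094,  0.084 ,  0.0056]), array([-0.007 ,  0.0072,  1.5718]))
```

View pics/w4.png

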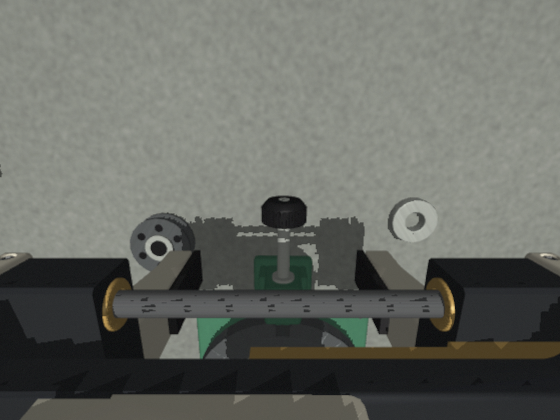

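The knob is out, with its face at about (284,198) against a predicted (281,198). The x offset shows the stand about 2 mm further in -x than I estimated, so I'll update it and go over the lug.

```bash
sed -i 's/S=np.array(\[.5948/S=np.array([.5928/' h.py; python3 - <<'E'
from h import *
from plant import r
s=r.get_state()
l=stand(-.082,0);print(l,delta([*l,.15],169.5,s))
E
```

```text
[0.5121731  0.07334331] (array([-0.2089,  0.0851,  0.0042]), array([-0.0051,  0.0057,  1.5714]))
```

>>> step_arm:
  increments:
    - [[-0.209,0.085,0.004],[-0.004,0.004,1.571],0]
    - [[-0.209,0.085,0.004],[-0.004,0.004,1.571],0]
    - [[-0.209,0.085,0.004],[-0.004,0.004,1.571],0]
    - [[-0.209,0.085,0.004],[-0.004,0.004,1.571],0]
    - [[-0.209,0.085,0.004],[-0.004,0.004,1.571],0]
    - [[-0.209,0.085,0.004],[-0.004,0.004,1.571],0]
    - [[-0.209,0.085,0.004],[-0.004,0.004,1.571],0]
    - [[-0.209,0.085,0.004],[-0.004,0.004,1.571],0]
    - [[-0.209,0.085,0.004],[-0.004,0.004,1.571],0]
    - [[-0.209,0.085,0.004],[-0.004,0.004,1.571],0]

```text
time_s: 6.55
tcp_pos: [0.5095, 0.0734, 0.1454]
eef_rot: [-179.9, -0.4, 178.0]
contact_force: [-0.2, 0.1, -0.0]
gripper_width: 0.0877
```

```bash
python3 - <<'E'
from h import *
from plant import r
s=r.get_state();show(s)
l=stand(-.082,0);print(l,delta([*l,.15],169.5,s))
E
```

```text
{'time_s': 6.55, 'joints': [29.9676, 9.7751, -25.5072, -0.1678, -55.0498, -121.8855], 'tcp_pos': [0.5095, 0.0734, 0.1454], 'eef_rot': [-179.9408, -0.3545, 177.9854], 'contact_force': [-0.1686, 0.0696, -0.0493], 'gripper_width': 0.0877}
[0.5121731  0.07334331] (array([-0.0026,  0.    , -0.0046]), array([-0.0015, -0.0061,  0.1481]))
```

>>> step_arm:
  increments:
    - [[-0.0026,0,-0.005],[-0.0015,-0.006,0.148],0]
    - [[-0.0026,0,-0.005],[-0.0015,-0.006,0.148],0]
    - [[-0.0026,0,-0.005],[-0.0015,-0.006,0.148],0]

```text
time_s: 6.85
tcp_pos: [0.5124, 0.0733, 0.1508]
eef_rot: [180.0, 0.0, 170.1]
contact_force: [0.7, 0.1, -0.5]
gripper_width: 0.0873
```

```bash
python3 - <<'E'
from h import *
from plant import r
s=r.get_state();show(s)
c=r.capture("wrist");cv2.imwrite("pics/w5.png",c["color"][:,:,::-1])
l=stand(-.082,0);print(wproj(c,s,[[*l,.09],[*stand(-.095,0),.09],[*stand(-.082,.013),.09],[*stand(-.082,-.013),.09]]))
print(l,delta([*l,.068],169.5,s))
E
```

```text
{'time_s': 6.85, 'joints': [29.8924, 9.4682, -25.1403, -0.0037, -55.3569, -129.7884], 'tcp_pos': [0.5124, 0.0733, 0.1508], 'eef_rot': [179.9756, 0.0246, 170.102], 'contact_force': [0.7263, 0.0899, -0.4516], 'gripper_width': 0.0873}
[[278.  229.3]
 [278.2 212.9]
 [295.1 229.5]
 [260.9 229.1]]
[0.5121731  0.07334331] (array([ 0.0002, -0.0001,  0.0828]), array([0.0004, 0.0004, 0.0105]))
```

View pics/w5.png

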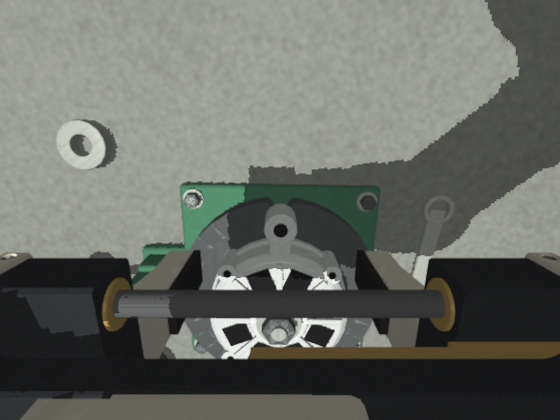

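The lug is at (280,230), with 278 predicted, so I'm within 2 mm. I'll descend and grip it lightly so it can still turn in the pads.

>>> step_arm:
  increments:
    - [[0,0.001,0.03],[0,0,0.01],0]
    - [[0,0.001,0.06],[0,0,0.01],0]
    - [[0,0.001,0.082],[0,0,0.01],0]
    - [[0,0.001,0.082],[0,0,0.01],0]
    - [[0,0.001,0.082],[0,0,0.01],0]

```text
time_s: 7.4
tcp_pos: [0.513, 0.0744, 0.0696]
eef_rot: [-180.0, 0.0, 169.4]
contact_force: [0.2, -0.6, 0.5]
gripper_width: 0.0881
```

>>> step_arm:
  force: 15
  increments:
    - [[0,0,0],[0,0,0],1]
    - [[0,0,0],[0,0,0],1]
    - [[0,0,0],[0,0,0],1]
    - [[0,0,0],[0,0,0],1]
    - [[0,0,0],[0,0,0],1]
    - [[0,0,0],[0,0,0],1]
    - [[0,0,0],[0,0,0],1]
    - [[0,0,0],[0,0,0],1]
    - [[0,0,0],[0,0,0],1]
    - [[0,0,0],[0,0,0],1]

```text
time_s: 8.4
tcp_pos: [0.5131, 0.0746, 0.0696]
eef_rot: [179.9, 0.1, 169.3]
contact_force: [-0.3, 0.7, 0.5]
gripper_width: 0.0258
```

```bash
python3 - <<'E'
from h import *
from plant import r
s=r.get_state();show(s)
c=r.capture("wrist");cv2.imwrite("pics/w6.png",c["color"][:,:,::-1])
# arc rows: turn about spindle by a, rows relative to now
R=Ro.from_euler('xyz',s["eef_rot"],degrees=True);t=s["tcp_pos"]
C=np.array([*S,t[2]])
print("radius",np.linalg.norm(t-C), "ang in stand",np.degrees(np.arctan2(*(t-C)[1::-1]))-Y)
for base in (0,45):
  Q0=Ro.from_euler('z',base,degrees=True)
  for a in np.arange(5,46,5):
    Q=Ro.from_euler('z',base+a,degrees=True)
    p0=C+Q0.apply(t-C);p=C+Q.apply(t-C);print(base+a,((Q0*R).inv().apply(p-p0)).round(4),((Q0*R).inv()*(Q*R)).as_rotvec().round(3))
E
```

```text
{'time_s': 8.4, 'joints': [29.9902, 15.1593, -30.557, 0.0093, -44.188, -130.7068], 'tcp_pos': [0.5131, 0.0746, 0.0696], 'eef_rot': [179.9425, 0.0768, 169.29], 'contact_force': [-0.3075, 0.7003, 0.4635], 'gripper_width': 0.0258}
radius 0.08136135248842397 ang in stand 179.01191436874853
5 [-0.0002 -0.0071 -0.    ] [-0.     0.    -0.087]
10 [-0.001  -0.0141 -0.    ] [-0.     0.    -0.175]
15 [-0.0025 -0.0211 -0.    ] [-0.     0.    -0.262]
20 [-0.0045 -0.0279 -0.    ] [-0.     0.    -0.349]
25 [-0.0072 -0.0345 -0.    ] [-0.001  0.    -0.436]
30 [-0.0103 -0.0408 -0.    ] [-0.001  0.001 -0.524]
35 [-0.0141 -0.0469 -0.    ] [-0.001  0.001 -0.611]
40 [-0.0183 -0.0526 -0.    ] [-0.001  0.001 -0.698]
45 [-0.023  -0.0578 -0.    ] [-0.001  0.001 -0.785]
50 [-0.0002 -0.0071 -0.    ] [-0.     0.    -0.087]
55 [-0.001  -0.0141 -0.    ] [-0.     0.    -0.175]
60 [-0.0025 -0.0211 -0.    ] [-0.     0.    -0.262]
65 [-0.0045 -0.0279 -0.    ] [-0.     0.    -0.349]
70 [-0.0072 -0.0345 -0.    ] [-0.001  0.    -0.436]
75 [-0.0103 -0.0408 -0.    ] [-0.001  0.001 -0.524]
80 [-0.0141 -0.0469 -0.    ] [-0.001  0.001 -0.611]
85 [-0.0183 -0.0526 -0.    ] [-0.001  0.001 -0.698]
90 [-0.023  -0.0578 -0.    ] [-0.001  0.001 -0.785]
```

View pics/w6.png

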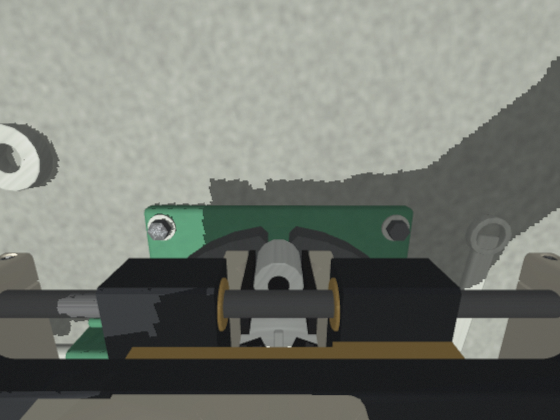

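The grip is 25.8 mm with no side force. Now the first 45° of the arc, anticlockwise.

>>> step_arm:
  increments:
    - [[-0.0002,-0.0071,0],[0,0,-0.087],1]
    - [[-0.001,-0.0141,0],[0,0,-0.175],1]
    - [[-0.0025,-0.0211,0],[0,0,-0.262],1]
    - [[-0.0045,-0.0279,0],[0,0,-0.349],1]
    - [[-0.0072,-0.0345,0],[0,0,-0.436],1]
    - [[-0.0103,-0.0408,0],[0,0,-0.524],1]
    - [[-0.0141,-0.0469,0],[0,0,-0.611],1]
    - [[-0.0183,-0.0526,0],[0,0,-0.698],1]
    - [[-0.023,-0.0578,0],[0,0,-0.785],1]
    - [[-0.023,-0.0578,0],[0,0,-0.785],1]

```text
time_s: 9.45
tcp_pos: [0.5258, 0.0128, 0.0696]
eef_rot: [-179.9, 0.1, -145.6]
contact_force: [2.5, -1.9, -1.3]
gripper_width: 0.0254
```

>>> step_arm:
  increments:
    - [[-0.0002,-0.0071,0],[0,0,-0.087],1]
    - [[-0.001,-0.0141,0],[0,0,-0.175],1]
    - [[-0.0025,-0.0211,0],[0,0,-0.262],1]
    - [[-0.0045,-0.0279,0],[0,0,-0.349],1]
    - [[-0.0072,-0.0345,0],[0,0,-0.436],1]
    - [[-0.0103,-0.0408,0],[0,0,-0.524],1]
    - [[-0.0141,-0.0469,0],[0,0,-0.611],1]
    - [[-0.0183,-0.0526,0],[0,0,-0.698],1]
    - [[-0.023,-0.0578,0],[0,0,-0.785],1]
    - [[-0.023,-0.0578,0],[0,0,-0.785],1]

```text
time_s: 10.45
tcp_pos: [0.5774, -0.022, 0.0696]
eef_rot: [-179.9, 0.0, -100.7]
contact_force: [2.7, -3.5, -0.5]
gripper_width: 0.0253
```

```bash
python3 - <<'E'
from h import *
from plant import r
s=r.get_state();show(s)
t=s["tcp_pos"][:2]-S;print("radius",np.linalg.norm(t), "ang in stand",np.degrees(np.arctan2(t[1],t[0]))-Y)
c=r.capture("wrist");cv2.imwrite("pics/w7.png",c["color"][:,:,::-1])
E
```

```text
{'time_s': 10.45, 'joints': [17.2357, 19.9818, -23.1122, 0.0586, -46.8045, -27.9481], 'tcp_pos': [0.5774, -0.022, 0.0696], 'eef_rot': [-179.8903, 0.0098, -100.6722], 'contact_force': [2.6758, -3.4991, -0.5008], 'gripper_width': 0.0253}
radius 0.08186262463617577 ang in stand -90.3680712098322
```

View pics/w7.png

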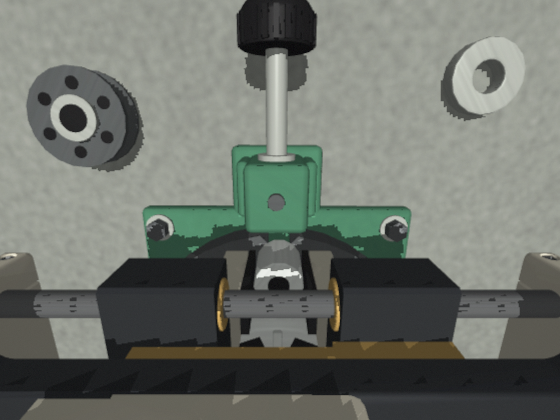

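The lug (279,285), set screw (276,203) and rod (277,100) are in line. I'll release and rise.

>>> step_arm:
  increments:
    - [[0,0,0],[0,0,0],0]
    - [[0,0,0],[0,0,0],0]
    - [[0,0,0],[0,0,0],0]
    - [[0,0,0],[0,0,0],0]
    - [[0,0,0],[0,0,0],0]
    - [[0,0,-0.03],[0,0,0],0]
    - [[0,0,-0.06],[0,0,0],0]
    - [[0,0,-0.08],[0,0,0],0]
    - [[0,0,-0.08],[0,0,0],0]

```text
time_s: 11.4
tcp_pos: [0.5782, -0.021, 0.153]
eef_rot: [-179.6, 0.2, -100.7]
contact_force: [0.4, -0.0, 0.5]
gripper_width: 0.0869
```

```bash
python3 - <<'E'
from h import *
from plant import r
s=r.get_state();show(s)
c=r.capture("wrist");cv2.imwrite("pics/w8.png",c["color"][:,:,::-1])
k=stand(0,-.209);print(delta([*k,.15],-100.5,s))
E
```

```text
{'time_s': 11.4, 'joints': [17.2971, 14.679, -17.9257, 0.0376, -56.9779, -28.047], 'tcp_pos': [0.5782, -0.021, 0.153], 'eef_rot': [-179.6167, 0.1683, -100.7289], 'contact_force': [0.4013, -0.03, 0.5311], 'gripper_width': 0.0869}
(array([ 0.1282, -0.0004,  0.0027]), array([-0.0067,  0.0029, -0.004 ]))
```

View pics/w8.png

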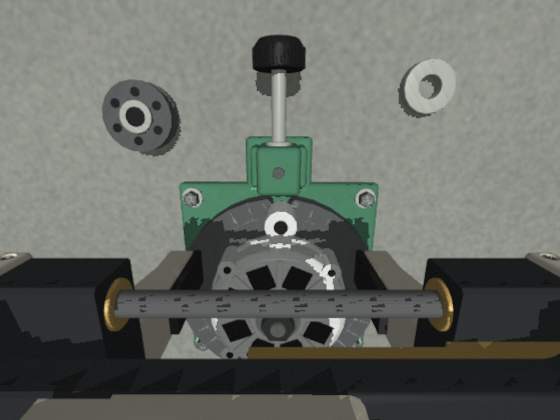

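The lug (280,228), nut (279,328), set screw (278,173) and rod (279,105) all line up. Now back to the knob.

>>> step_arm:
  increments:
    - [[0.04,0,0.003],[-0.004,0.002,-0.004],0]
    - [[0.08,0,0.003],[-0.004,0.002,-0.004],0]
    - [[0.12,0,0.003],[-0.004,0.002,-0.004],0]
    - [[0.128,0,0.003],[-0.004,0.002,-0.004],0]
    - [[0.128,0,0.003],[-0.004,0.002,-0.004],0]

```text
time_s: 11.95
tcp_pos: [0.5515, -0.1483, 0.1455]
eef_rot: [179.8, -0.1, -100.7]
contact_force: [0.4, 0.3, 0.7]
gripper_width: 0.0875
```

```bash
python3 - <<'E'
from h import *
from plant import r
s=r.get_state();show(s)
k=stand(0,-.209);print(delta([*k,.026],-100.5,s))
E
```

```text
{'time_s': 11.95, 'joints': [4.571, 14.8015, -18.8547, 0.0044, -56.6032, -15.2528], 'tcp_pos': [0.5515, -0.1483, 0.1455], 'eef_rot': [179.7506, -0.0718, -100.6791], 'contact_force': [0.4456, 0.2572, 0.7258], 'gripper_width': 0.0875}
(array([-0.002 , -0.0035,  0.1195]), array([ 0.0044, -0.0012, -0.0031]))
```

>>> step_arm:
  increments:
    - [[-0.002,-0.0035,0.03],[0.004,-0.001,-0.003],0]
    - [[-0.002,-0.0035,0.06],[0.004,-0.001,-0.003],0]
    - [[-0.002,-0.0035,0.09],[0.004,-0.001,-0.003],0]
    - [[-0.002,-0.0035,0.12],[0.004,-0.001,-0.003],0]
    - [[-0.002,-0.0035,0.12],[0.004,-0.001,-0.003],0]
    - [[-0.002,-0.0035,0.12],[0.004,-0.001,-0.003],0]

```text
time_s: 12.55
tcp_pos: [0.5559, -0.1452, 0.0264]
eef_rot: [180.0, -0.0, -100.3]
contact_force: [-0.2, 0.5, 1.1]
gripper_width: 0.0875
```

>>> step_arm:
  force: 40
  increments:
    - [[0,0,0],[0,0,0],1]
    - [[0,0,0],[0,0,0],1]
    - [[0,0,0],[0,0,0],1]
    - [[0,0,0],[0,0,0],1]
    - [[0,0,0],[0,0,0],1]
    - [[0,0,0],[0,0,0],1]
    - [[0,0,0],[0,0,0],1]
    - [[0,0,0],[0,0,0],1]

```text
time_s: 13.35
tcp_pos: [0.5552, -0.1459, 0.0265]
eef_rot: [-180.0, -0.0, -100.4]
contact_force: [-3.4, 1.2, 5.4]
gripper_width: 0.0393
```

>>> step_arm:
  increments:
    - [[-0.003,0,0],[0,0,0],1]
    - [[-0.006,0,0],[0,0,0],1]
    - [[-0.009,0,0],[0,0,0],1]
    - [[-0.012,0,0],[0,0,0],1]
    - [[-0.015,0,0],[0,0,0],1]
    - [[-0.018,0,0],[0,0,0],1]
    - [[-0.021,0,0],[0,0,0],1]
    - [[-0.023,0,0],[0,0,0],1]
    - [[-0.023,0,0],[0,0,0],1]

```text
time_s: 14.25
tcp_pos: [0.5594, -0.1241, 0.0265]
eef_rot: [-180.0, -0.1, -100.3]
contact_force: [-4.1, -7.5, 5.2]
gripper_width: 0.0391
```

```bash
python3 - <<'E'
from h import *
from plant import r
s=r.get_state();show(s)
c=r.capture("wrist");cv2.imwrite("pics/w9.png",c["color"][:,:,::-1])
E
```

```text
{'time_s': 14.25, 'joints': [7.1091, 22.9006, -25.8915, 0.1368, -41.2341, -17.557], 'tcp_pos': [0.5594, -0.1241, 0.0265], 'eef_rot': [-179.9978, -0.0938, -100.345], 'contact_force': [-4.1395, -7.4733, 5.2072], 'gripper_width': 0.0391}
```

View pics/w9.png

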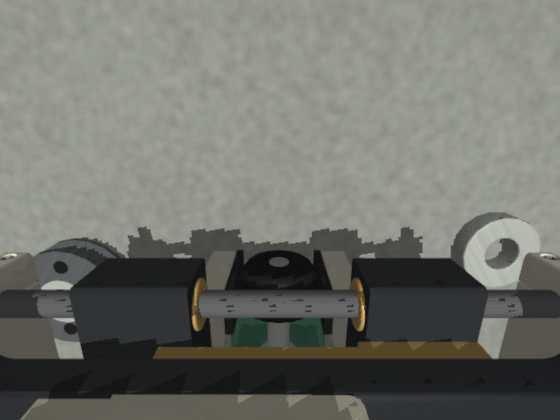

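It travelled 22.2 mm with the knob held, ending against a stop at 7.5 N, which matches home. I'll release, rise and move away for a check.

>>> step_arm:
  increments:
    - [[0.001,0,0],[0,0,0],0]
    - [[0.001,0,0],[0,0,0],0]
    - [[0.001,0,0],[0,0,0],0]
    - [[0.001,0,0],[0,0,0],0]
    - [[0.001,0,0],[0,0,0],0]
    - [[0.001,0,-0.04],[0,0,0],0]
    - [[0.001,0,-0.08],[0,0,0],0]
    - [[0.001,0,-0.123],[0,0,0],0]
    - [[0.001,0,-0.123],[0,0,0],0]

```text
time_s: 15.2
tcp_pos: [0.5635, -0.1243, 0.156]
eef_rot: [-179.3, 0.1, -100.3]
contact_force: [1.2, -0.3, -0.1]
gripper_width: 0.0879
```

```bash
python3 - <<'E'
from h import *
from plant import r
s=r.get_state();show(s)
c=r.capture("wrist");cv2.imwrite("pics/w10.png",c["color"][:,:,::-1])
print(wproj(c,s,[[*stand(0,-.198),.045],[*stand(0,-.220),.045],[*stand(0,-.12),.07]]))
print(delta([.45,.4,.25],-100.5,s))
E
```

```text
{'time_s': 15.2, 'joints': [7.061, 14.2235, -18.1759, 0.151, -56.9239, -17.4231], 'tcp_pos': [0.5635, -0.1243, 0.156], 'eef_rot': [-179.3164, 0.0809, -100.28], 'contact_force': [1.2312, -0.337, -0.0644], 'gripper_width': 0.0879}
[[283.8 195.7]
 [284.  171.5]
 [283.1 286.7]]
(array([-0.4958,  0.2042, -0.0958]), array([-0.0119,  0.0014,  0.0038]))
```

View pics/w10.png

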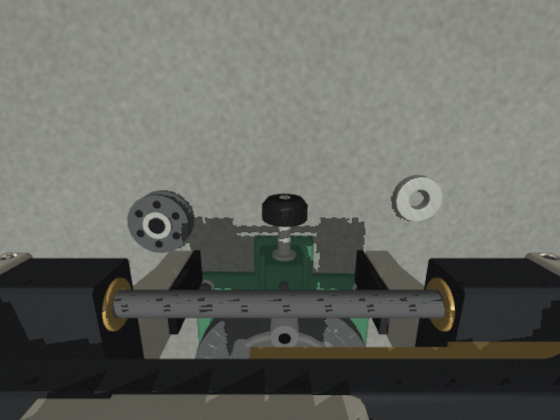

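The knob is home, with its face at (285,197) against a predicted (284,196), and the lug sits in line at (285,338). I'll clear the view for a final look from above.

>>> step_arm:
  increments:
    - [[0,0,-0.05],[-0.01,0,0],0]
    - [[-0.5,0.2,-0.096],[-0.012,0,0],0]
    - [[-0.5,0.2,-0.096],[-0.012,0,0],0]
    - [[-0.5,0.2,-0.096],[-0.012,0,0],0]
    - [[-0.5,0.2,-0.096],[-0.012,0,0],0]
    - [[-0.5,0.2,-0.096],[-0.012,0,0],0]
    - [[-0.5,0.2,-0.096],[-0.012,0,0],0]
    - [[-0.5,0.2,-0.096],[-0.012,0,0],0]
    - [[-0.5,0.2,-0.096],[-0.012,0,0],0]
    - [[-0.5,0.2,-0.096],[-0.012,0,0],0]

```text
time_s: 16.25
tcp_pos: [0.4694, 0.3171, 0.2368]
eef_rot: [179.3, -0.0, -100.3]
contact_force: [1.3, 0.0, 0.5]
gripper_width: 0.0874
```

>>> step_arm:
  increments:
    - [[-0.08,0.02,0],[0,0,0],0]
    - [[-0.08,0.02,0],[0,0,0],0]
    - [[-0.08,0.02,0],[0,0,0],0]
    - [[-0.08,0.02,0],[0,0,0],0]
    - [[-0.08,0.02,0],[0,0,0],0]

```text
time_s: 16.75
tcp_pos: [0.4651, 0.3967, 0.237]
eef_rot: [179.4, -0.1, -100.4]
contact_force: [0.3, 0.9, 1.1]
gripper_width: 0.0877
```

```bash
python3 - <<'E'
from h import *
from plant import r
s=r.get_state();show(s)
c=r.capture("top");cv2.imwrite("pics/top11.png",c["color"][:,:,::-1])
cv2.imwrite("pics/top11c.png",cv2.resize(c["color"][150:270,190:350,::-1],None,fx=5,fy=5,interpolation=cv2.INTER_CUBIC))
E
```

```text
{'time_s': 16.75, 'joints': [58.3701, 14.5312, -6.2193, -0.6133, -69.5573, -68.529], 'tcp_pos': [0.4651, 0.3967, 0.237], 'eef_rot': [179.3533, -0.0775, -100.3742], 'contact_force': [0.2827, 0.867, 1.0757], 'gripper_width': 0.0877}
```

View pics/top11c.png

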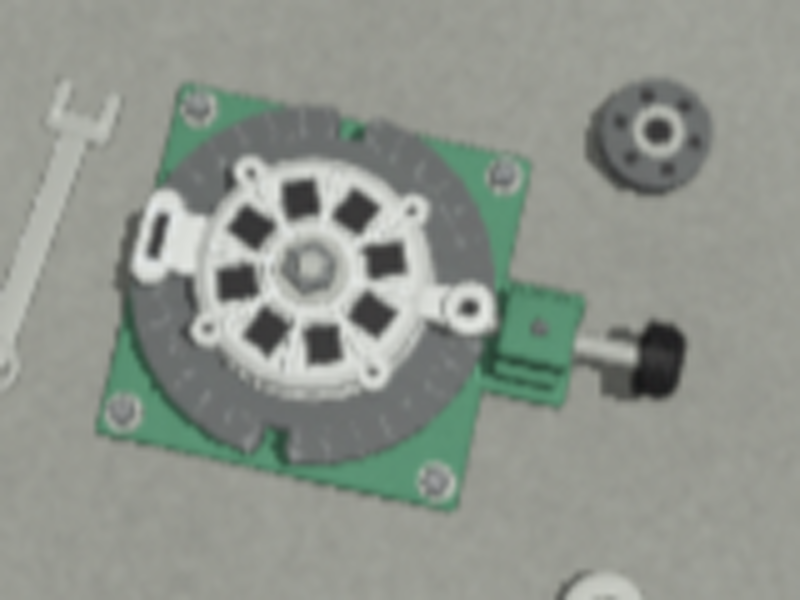

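View pics/top11.png

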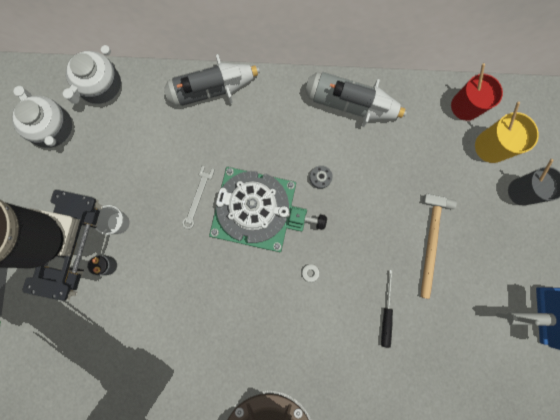

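The lug is at crop (470,308), pointing at the plunger, and the tab is opposite it. The knob is at (660,360), exactly where it was at the start (home), and the bystanders haven't moved. I'll hand in.

```bash
python3 -c "
from plant import r
print(r.close_job())"
```

```text
the job is handed in; nothing more can be done
None
```

The bracket is in its next working position: the thick lug points at the plunger and the knob is back home. I handed the job in at about 17 s, and no verdict was reported.

- **Pulling out:** I gripped the knob and pulled it 22 mm to its stop. After I let go it stayed out.
- **Turning:** I gripped the thick lug and swung the plate 90° anticlockwise. The lug, nut, set screw and rod then lined up in the wrist camera image.
- **Locking:** I pushed the knob 22 mm until it met a stop at about 7.5 N, then let go and moved clear.

In the last top view the knob sits at the same pixels as when it was locked at the start. The lug is at the plunger with the slotted tab opposite. The pulley, bearing, spanner, hammer and screwdriver have not moved. The tin and solenoid were partly hidden under the raised gripper, but they look in place.

**One disagreement:** the fixed cameras' estimate of the stand's position differed from the wrist camera and the grip contact by about 2 mm. I corrected for this along x only. A possible error of similar size (about 1–2 mm) along y was left alone, because the later checks still lined up.

I did not test the lock by trying to turn the plate.

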